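Seat a thermometer in a block heater and set its depth stop

ROBOT

A 7-joint arm with a two-finger parallel gripper is mounted at the origin on a cart in front of the work surface, level with it; the furniture and walls round the work are solid. World frame = base frame: x ahead of the robot, y to its left, z up, the work surface at z = 0. Lengths are in m, angles in rad, forces in N, time in s.
With the tool pointing down it reaches from about 0.425 to 0.925 m from the base axis. Payload 6.8 kg.
Tool frame: the origin (TCP) lies at the very end of the fingers, on their centre line; the grasp point (between the pads) lies 19 mm behind it (bot.grasp_offset is the distance from the TCP to the grasp point, in m); z points along the fingers, y is the direction in which the jaws open and shut (so a half turn about z gives the same grasp; the last joint's range is limited). The gripper opens to 85 mm and grips with 20 to 120 N. Pads are 22 mm wide; open, the fingers measure 114 mm over their backs; the gripper's body (76 mm by 85 mm) begins 54 mm behind the grasp point. The pads swing forward as they close: fully open they stand 13 mm farther back than shut.
Start: joints at [1.239, 0.477, 0.022, 1.555, -0.011, 1.109, -0.083], TCP at [0.15, -0.658, 0.196] pointing down, gripper open.
Joint ranges: [-2.96, 2.96], [-0.34, 2.1], [-1.41, 1.46], [0.24, 2.44], [-1.37, 4.51], [0.17, 1.92], [-2.96, 2.96]. Speed limits (rad/s): [2.39, 2.39, 3.14, 3.14, 3.14, 3.14, 3.14].

INTERFACE

Orientations are given as a unit quaternion [w, x, y, z].
In Python, from station import monitor, cams, bot, finder gives the robot as it stands.
- The arm moves only by the tool jog_arm, never from a script. Its argument "plan" is a list of rows, each an object of numbers: "x", "y", "z": the shift along the tool's x, y, z as a fraction of full scale; "wx", "wy", "wz": the turn, a rotation vector about the tool's x, y, z as a fraction of full scale. A call has 1 to 12 rows; each row is the pose to reach, as a shift and turn from the pose measured when the call began, along the tool's axes at that moment, turning the shorter way round; what a row does not reach only later rows make up. Full scale, the value 1, is 20 cm for a shift and 180 degrees for a turn. A row lasts 1/12 s, in which the tool goes at most 41.7 mm and 7.16 degrees, less where a joint would pass 70% of its speed; a pose out of reach is approached as far as the arm can. A call with a number of a shift or a turn outside -1 to 1 is refused whole. A call with a gripper value outside its range is refused whole. "hand" is the opening, from -1 (shut) to 1 (fully open), set as the call begins (left out, the last holds). The fingers move at their own pace and stop on an object; "grip_force" is the grip in N (left out, the last holds). Time passes only in rows, so rows that repeat a pose let the fingers close. It gives the time, the measured TCP pose, the force and the opening at its end, in the units of the state.
- monitor.get_obs(): the state, without advancing time (a new reading comes with each control period).
- cams.read_camera(name): name is "scene" or "top" or "wrist"; returns the picture (384x512x3 uint8, red, green, blue); there is no depth.
- cams.get_calibration(name): a dict with "fx", "fy", "cx", "cy" (pixels), "extrinsics" (4x4, takes a point from world to camera coordinates). Camera axes: x right, y down, z forward; pixel columns grow to the right and rows downward; lengths in m; the calibration is good to about 2 mm. A picture is of the moment at which its call begins: read the wrist's pose just before it. get_calibration takes no time and is no camera call; for the wrist camera it gives the pose at the moment of the call.
- bot.hand_in(): hands the job in, once; it reports no verdict.
Trained networks look in the newest picture that a camera, given by its name, has taken for a name from the list of things; names that differ only in an ending like _2 or _b are one class to them, and where a whole thing is asked for, a point or a joint stands for the part that bears it (a point fixed in the world has none). Each returns a list of dicts, best first, with "confidence" (0 to 1); they miss things now and then, are a little off and sometimes report something else, mostly with a low value. They report only what shows in the picture. A call takes as long as a camera call. They do not tell look-alikes from the thing itself.
- finder.find_in(camera, target): "bbox" ([left, top, width, height] in pixels, round what is visible of it).
- finder.place_of(camera, target): "location" ([column, row] in pixels: a listed point, or the origin of a listed thing).
The state is a dict: "t": time; "q": joint angles; "joint_vel": joint speeds; "joint_torque": joint torques, N m; "eef_pos": TCP position; "tool_rot": TCP orientation; "contact_force": force on the tool from outside, world axes, zero at the start; "torque": the same for the moment, N m; "gripper_width": opening from 0.0 (shut) to 1.0 (fully open).
Only numpy, scipy, OpenCV 4.12 (cv2) and the standard library are available. Lean on these libraries where they do the work, as an engineer would, in place of code of your own. Each camera call takes 0.05 s, during which the arm holds its last target. There are 200 camera calls.

TASK

Take the thermometer out of its holder and push it gently down the thermometer well of the block heater (the single narrow hole in front of the tube rows; a spring inside grips the stem) until its tip is fully home on the bottom of the well. Then slide its white stop disc down the stem until it lies on the block's face, so that it marks how deep the well is, and leave the thermometer standing there without disturbing the vials and the flask.

Things in the scene. Friction and masses are not known exactly. Their poses are not given: they have to be found in the camera images.
- thermometer_head (a point): Centre of the thermometer's head: grey, round, ribbed, 14 mm in diameter, 22 mm tall; this point is half-way up it, 95 mm above the tip. Below it the straight steel stem, 8 mm in diameter and 84 mm long. Whole thermometer 106 mm, about 80 g, loose; z runs from tip to head. It starts upright in the holder.
- thermometer_tip (a point): Tip of the thermometer, lower end of the stem; the last 6 mm taper to 3.6 mm in diameter. z points to the head.
- stop_underside (a point): Centre of the underside of the stop: a white silicone disc on the stem, 36 mm in diameter, 5 mm thick with four small pips below (they are its underside), and a hub 17 mm wide, its top 7 mm above the underside. It slides on the stem against about 3 N of friction and stays where left. It starts 64 to 68 mm above the tip and can go down to 21 mm above it.
- well_mouth (a point): Centre of the mouth of the thermometer well, level with the face of the heater's block; z up, x to the back of the heater, y along its tube rows. The well is vertical, 9 mm wide, blind. A leaf spring on its +x wall, 12 mm down, grips the stem: moving it takes about 3 to 7 N and it does not sink by itself. The hard floor is out of sight, 44 to 56 mm down, not known beforehand.
- heater: Fixed block heater, white; the thermometer and stop may press on it with at most 25 N. Box 174 mm (x) by 142 mm (y), its sloping panel at -x; origin at its underside. Its aluminium block has a face 88 mm by 108 mm, 85 mm above the worktop, 19 mm above the housing. The well mouth is 26 mm in front (-x) of the origin; the first of two rows of tubes stands 38 mm behind the well, caps 16 mm above the face.
- holder: Fixed holder of the thermometer: a black sleeve 23 mm wide, its top 51 mm above the worktop, on a round dark foot 64 mm wide; the vertical bore is 10 mm wide and 45 mm deep. Origin at the centre of its underside.
- vial_pink: Clear vial with a black cap, 27 mm wide, 50 mm tall, loose; origin at the centre of its underside. Not part of the work.
- vial_brown: Brown vial with a white cap, 27 mm wide, 50 mm tall, loose; origin at the centre of its underside. Not part of the work.
- flask: Conical glass flask, 68 mm wide, 105 mm tall, loose; origin at the centre of its underside. Not part of the work.
Not all that is in view belongs to the job. What is meant by the part that bears thermometer_head is not black or purple, and is the smaller of those in its own colour.

How it is judged:
On the way:
1. the thermometer stands in the well with its tip on the well's floor (horizontal distance between thermometer_tip and well_mouth below 0.004 m and z of well_spacer_c0 in the frame of thermometer_tip above -0.0072 m), for 0.2 s.
At the end, for the whole second after the job is handed in: The thermometer stands upright (within 5 degrees) and at rest in the thermometer well, its tip within 1.2 mm of the well's floor (well_spacer_c0 is the piece that forms the floor, its centre 6 mm below it) and its stop's underside within 1.5 mm of the block's face (all of step 1 and angle between thermometer_head's own z axis and vertical below 0.08 rad and z of stop_underside in the frame of well_mouth below 0.0015 m and linear speed of thermometer below 0.01 m/s); the robot touches nothing.
It fails at once if the thermometer or its stop is pressed against the heater with more than 25 N (contact force between thermometer and heater above 25 N).
It fails at once if a vial or the flask is moved more than 20 mm (distance of any of vial_pink, vial_brown, flask from where it was at the start of the episode above 0.02 m).
It also fails if it takes over 72 s, if anything falls off the work surface, if the arm or the gripper's body presses on something with over 40 N, if the wrist force passes 120 N, or if a joint passes its speed limit or range.

## Working session

There is one attempt and no reset: what is moved stays moved. The work goes in short steps, Python scripts to look and compute and a tool call to move; the robot and the scene stay as the last step left them, time stands still between calls to the robot, and variables do not carry over. Pictures are saved under pics/ and viewed, about 8 in all and at most 12, crops included, and the job is handed in when it is done.

Besides the shell and the picture viewer there is one more tool, called after "Emit:" as name(argument=value, ...), one argument or row to a line, values as JSON. jog_arm: Moves the arm, as the interface text tells. Shift numbers are shares of 20 cm and turn numbers shares of 180 degrees, none past 1 either way. Its arguments: {"type":"object","properties":{"plan":{"type":"array","items":{"type":"object","properties":{"x":{"type":"number","minimum":-1,"maximum":1},"y":{"type":"number","minimum":-1,"maximum":1},"z":{"type":"number","minimum":-1,"maximum":1},"wx":{"type":"number","minimum":-1,"maximum":1},"wy":{"type":"number","minimum":-1,"maximum":1},"wz":{"type":"number","minimum":-1,"maximum":1}}}},"hand":{"type":"number"},"grip_force":{"type":"number"}},"required":["plan"]}

```bash
ls; mkdir -p pics; cat > h.py <<'E'
import numpy as np, cv2
from station import monitor, cams, bot, finder
def snap(n,f=None):
    im=cams.read_camera(n)
    if f: cv2.imwrite('pics/'+f,im[:,:,::-1])
    return im
def ray(c,uv):
    k=cams.get_calibration(c); E=np.array(k['extrinsics'])
    d=E[:3,:3].T@np.array([(uv[0]-k['cx'])/k['fx'],(uv[1]-k['cy'])/k['fy'],1]); return -E[:3,:3].T@E[:3,3],d
def atz(c,uv,z):
    o,d=ray(c,uv); return o+d*(z-o[2])/d[2]
def tri(*cu):
    A=np.zeros((3,3));b=np.zeros(3);R=[ray(*x) for x in cu]
    for o,d in R:
        d=d/np.linalg.norm(d);P=np.eye(3)-np.outer(d,d);A+=P;b+=P@o
    p=np.linalg.solve(A,b)
    return p,[np.linalg.norm(np.cross(p-o,d/np.linalg.norm(d))) for o,d in R]
def proj(c,p):
    k=cams.get_calibration(c);q=np.array(k['extrinsics'])@np.r_[p,1]
    return np.array([k['fx']*q[0]/q[2]+k['cx'],k['fy']*q[1]/q[2]+k['cy']])
E
python3 - <<'E'
from h import *
a=snap('scene');b=snap('top')
cv2.imwrite('pics/a.png',np.hstack([a])[:,:,::-1]);cv2.imwrite('pics/b.png',b[:,:,::-1])
for c in('scene','top'):
  for n in('thermometer_head','thermometer_tip','stop_underside','well_mouth','holder','heater','vial_pink','vial_brown','flask'):
    print(c,n,[(np.round(r['location']),round(r['confidence'],2)) for r in finder.place_of(c,n)][:5])
print(monitor.get_obs())
for c in('scene','top','wrist'):
  k=cams.get_calibration(c);print(c,k['fx'],np.round(k['extrinsics'],3).tolist())
E
```

```text
pics
scene thermometer_head [(array([249., 242.]), 0.86), (array([289., 232.]), 0.71), (array([286., 178.]), 0.65), (array([233., 223.]), 0.57), (array([286., 274.]), 0.19)]
scene thermometer_tip [(array([277., 230.]), 0.97), (array([246., 300.]), 0.7), (array([232., 266.]), 0.67)]
scene stop_underside [(array([247., 255.]), 0.73), (array([283., 196.]), 0.73), (array([233., 237.]), 0.49)]
scene well_mouth [(array([206., 187.]), 0.59)]
scene holder [(array([289., 276.]), 0.67), (array([217., 210.]), 0.67)]
scene heater [(array([216., 211.]), 0.59)]
scene vial_pink [(array([307., 249.]), 0.76), (array([288., 277.]), 0.32)]
scene vial_brown [(array([321., 231.]), 0.55)]
scene flask [(array([356., 248.]), 0.63)]
top thermometer_head [(array([263., 180.]), 0.67), (array([274., 242.]), 0.62), (array([317., 259.]), 0.58), (array([312., 211.]), 0.46)]
top thermometer_tip []
top stop_underside [(array([313., 255.]), 0.86), (array([308., 212.]), 0.56), (array([265., 178.]), 0.55), (array([276., 243.]), 0.48)]
top well_mouth [(array([200., 225.]), 0.97)]
top holder [(array([307., 219.]), 0.58)]
[... 651 characters left out ...]
 -0.65818427,  0.19572672]), 'tool_rot': array([ 1.56815993e-05,  9.93746973e-01,  1.11655516e-01, -7.21267242e-06]), 'contact_force': array([-0.18339423,  0.12992103, -0.44432055]), 'torque': array([ 0.01129405, -0.0300756 ,  0.03854142]), 'gripper_width': 1.0013099632013205}
scene 424.4577116296523 [[0.776, -0.63, 0.022, -0.439], [-0.333, -0.439, -0.835, 0.299], [0.536, 0.64, -0.55, 0.569], [0.0, 0.0, 0.0, 1.0]]
top 393.3367368728803 [[-0.017, -1.0, -0.001, 0.02], [-0.992, 0.017, -0.123, 0.62], [0.123, -0.002, -0.992, 0.886], [0.0, 0.0, 0.0, 1.0]]
wrist 276.9703776176419 [[0.221, -0.975, 0.002, -0.675], [-0.935, -0.212, 0.285, -0.036], [-0.278, -0.065, -0.958, 0.378], [0.0, 0.0, 0.0, 1.0]]
```

```bash
python3 - <<'E'
import cv2
a=cv2.imread('pics/a.png')[130:330,140:400];b=cv2.imread('pics/b.png')[110:310,150:360]
cv2.imwrite('pics/a1.png',cv2.resize(a,None,fx=3,fy=3,interpolation=2))
cv2.imwrite('pics/b1.png',cv2.resize(b,None,fx=3,fy=3,interpolation=2))
E
```

```text
(no output)
```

View pics/a1.png

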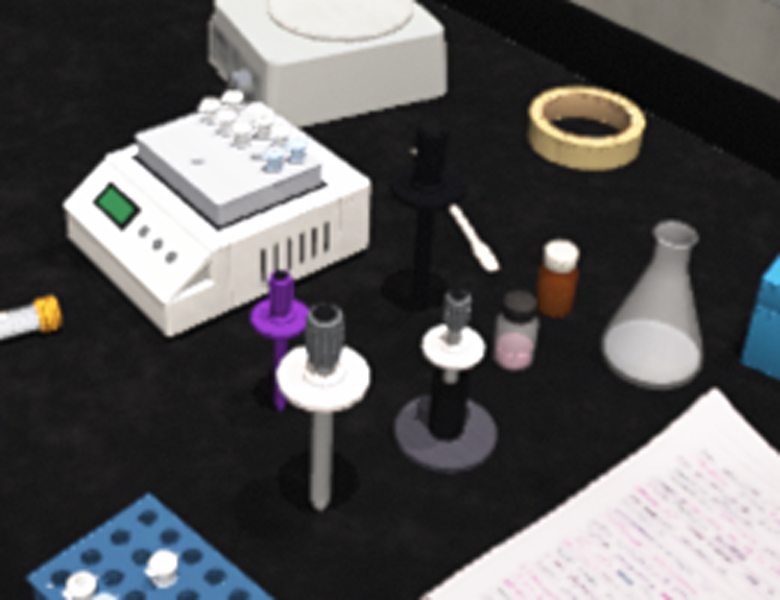

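View pics/b1.png

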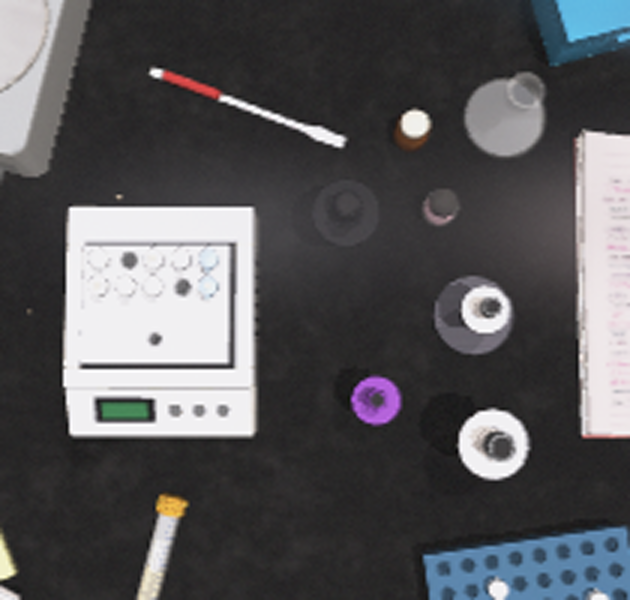

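```bash
python3 - <<'E'
from h import *
for n,s,t,z in(('head',(292.7,236),(313.3,212),.1),('stop',(291,245.7),(312,213),.075),('well',(206,183.7),(201.5,223),.085),('foot',(288.7,274),(308,215),.003),('big head',(248,243),(316,258.5),.1),('vialp',(312,233),(296.5,178.5),.05),('vialb',(326.5,214),(288,152),.05),('flask',(357,250),(318,150),.0),('blk',(283,180),(265.5,178),.1),('purple',(233.5,227),(275.5,243),.1)):
  p,e=tri(('scene',s),('top',t));print(n,p.round(4),np.round(e,4),atz('top',t,z).round(4),atz('scene',s,z).round(4))
E
```

```text
head [ 0.5595 -0.1162  0.0943] [0.0005 0.0005] [ 0.5588 -0.115   0.1   ] [ 0.5549 -0.1212  0.1   ]
stop [ 0.5583 -0.1161  0.0725] [0.0001 0.0001] [ 0.5581 -0.1157  0.075 ] [ 0.5563 -0.1181  0.075 ]
well [0.5411 0.1296 0.0834] [0.0016 0.0016] [0.5397 0.1303 0.085 ] [0.5411 0.1266 0.085 ]
foot [ 0.5582 -0.1165  0.0033] [0.0006 0.0006] [ 0.5577 -0.1162  0.003 ] [ 0.5589 -0.1166  0.003 ]
big head [ 0.461  -0.1134  0.1284] [0.0006 0.0006] [ 0.459  -0.1173  0.1   ] [ 0.4823 -0.0884  0.1   ]
vialp [ 0.643  -0.088   0.0404] [0.0014 0.0014] [ 0.6405 -0.086   0.05  ] [ 0.6351 -0.0964  0.05  ]
vialb [ 0.705  -0.0689  0.0472] [0.001 0.001] [ 0.7037 -0.0679  0.05  ] [ 0.703  -0.0717  0.05  ]
flask [ 0.7195 -0.1477 -0.0034] [0.0005 0.0005] [ 0.7183 -0.1468  0.    ] [ 0.7165 -0.1501  0.    ]
blk [ 0.6306 -0.0115  0.13  ] [0.0003 0.0003] [ 0.6353 -0.0125  0.1   ] [0.6639 0.0224 0.1   ]
purple [ 0.4937 -0.0318  0.0928] [0.0005 0.0005] [ 0.4934 -0.0312  0.1   ] [ 0.4887 -0.0393  0.1   ]
```

```bash
cat >> h.py <<'E'
from scipy.spatial.transform import Rotation as Ro
def go(p,yaw=0):
    s=monitor.get_obs();w=s['tool_rot'];R=Ro.from_quat(np.r_[w[1:],w[0]])
    T=Ro.from_euler('z',yaw,degrees=True)*Ro.from_euler('x',180,degrees=True)
    print('t %.2f'%s['t'],'pos',s['eef_pos'].round(4),'F',s['contact_force'].round(2),'shift',(R.inv().apply(np.array(p)-s['eef_pos'])/.2).round(4),'turn',((R.inv()*T).as_rotvec()/np.pi).round(4))
E
python3 - <<'E'
from h import *
go([.5,-.116,.26])
k=np.array(cams.get_calibration('wrist')['extrinsics']);s=monitor.get_obs();w=s['tool_rot'];R=Ro.from_quat(np.r_[w[1:],w[0]])
print('cam in tool',R.inv().apply(-k[:3,:3].T@k[:3,3]-s['eef_pos']),'fwd',R.inv().apply(k[2,:3]))
E
```

```text
t 1.00 pos [ 0.1498 -0.6582  0.1957] F [-0.18  0.13 -0.44] shift [ 2.3089 -2.2547 -0.3215] turn [0.     0.     0.0712]
cam in tool [ 7.32771287e-02 -1.56114612e-04 -1.77616759e-01] fwd [-0.285477    0.00120656  0.9583848 ]
```

Emit:
jog_arm(
  plan=[
    {"x": 0.1,"y": -0.08,"z": -0.15},
    {"x": 0.3,"y": -0.24,"z": -0.3},
    {"x": 0.5,"y": -0.42,"z": -0.3},
    {"x": 0.7,"y": -0.58,"z": -0.3},
    {"x": 0.86,"y": -0.73,"z": -0.3},
    {"x": 0.86,"y": -0.73,"z": -0.3},
  ],
)

```text
invalid input at $.plan[0]: expected keys x, y, z, wx, wy, wz
```

Emit:
jog_arm(
  plan=[
    {"x": 0.2,"y": -0.16},
    {"x": 0.4,"y": -0.33},
    {"x": 0.6,"y": -0.5},
    {"x": 0.8,"y": -0.68},
    {"x": 0.86,"y": -0.73},
    {"x": 0.86,"y": -0.73},
  ],
)

```text
invalid input at $.plan[0]: expected keys x, y, z, wx, wy, wz
```

```bash
python3 -c "
from h import *
go([.5585,-.116,.22])"
```

```text
t 1.00 pos [ 0.1498 -0.6582  0.1957] F [-0.18  0.13 -0.44] shift [ 2.5941 -2.1898 -0.1215] turn [0.     0.     0.0712]
```

Emit:
jog_arm(
  plan=[
    {"x": 0.1,"y": -0.08,"z": -0.15,"wx": 0,"wy": 0,"wz": 0},
    {"x": 0.3,"y": -0.24,"z": -0.3,"wx": 0,"wy": 0,"wz": 0},
    {"x": 0.5,"y": -0.42,"z": -0.3,"wx": 0,"wy": 0,"wz": 0},
    {"x": 0.7,"y": -0.58,"z": -0.3,"wx": 0,"wy": 0,"wz": 0},
    {"x": 0.86,"y": -0.73,"z": -0.3,"wx": 0,"wy": 0,"wz": 0},
    {"x": 0.86,"y": -0.73,"z": -0.3,"wx": 0,"wy": 0,"wz": 0},
  ],
)

```text
t: 1.5
eef_pos: [0.2864, -0.4758, 0.2562]
tool_rot: [0.0, 0.994, 0.112, 0.0]
contact_force: [1.3, -0.1, 0.1]
gripper_width: 1.002
```

Emit:
jog_arm(
  plan=[
    {"x": 0.2,"y": -0.16,"z": 0,"wx": 0,"wy": 0,"wz": 0},
    {"x": 0.4,"y": -0.33,"z": 0,"wx": 0,"wy": 0,"wz": 0},
    {"x": 0.6,"y": -0.5,"z": 0,"wx": 0,"wy": 0,"wz": 0},
    {"x": 0.8,"y": -0.68,"z": 0,"wx": 0,"wy": 0,"wz": 0},
    {"x": 0.86,"y": -0.73,"z": 0,"wx": 0,"wy": 0,"wz": 0},
    {"x": 0.86,"y": -0.73,"z": 0,"wx": 0,"wy": 0,"wz": 0},
  ],
)

```text
t: 2.0
eef_pos: [0.425, -0.2898, 0.2567]
tool_rot: [-0.0, 0.993, 0.115, 0.001]
contact_force: [-0.1, 0.3, 0.7]
gripper_width: 1.0
```

```bash
python3 -c "
from h import *
go([.5585,-.116,.22])"
```

```text
t 2.00 pos [ 0.425  -0.2898  0.2567] F [-0.13  0.25  0.7 ] shift [ 0.8482 -0.6935  0.1858] turn [-0.     -0.0009  0.0734]
```

Emit:
jog_arm(
  plan=[
    {"x": 0.2,"y": -0.16,"z": 0,"wx": 0,"wy": 0,"wz": 0.02},
    {"x": 0.4,"y": -0.33,"z": 0,"wx": 0,"wy": 0,"wz": 0.04},
    {"x": 0.6,"y": -0.5,"z": 0.05,"wx": 0,"wy": 0,"wz": 0.06},
    {"x": 0.8,"y": -0.65,"z": 0.1,"wx": 0,"wy": -0.0009,"wz": 0.0734},
    {"x": 0.848,"y": -0.693,"z": 0.186,"wx": 0,"wy": -0.0009,"wz": 0.0734},
    {"x": 0.848,"y": -0.693,"z": 0.186,"wx": 0,"wy": -0.0009,"wz": 0.0734},
    {"x": 0.848,"y": -0.693,"z": 0.186,"wx": 0,"wy": -0.0009,"wz": 0.0734},
    {"x": 0.848,"y": -0.693,"z": 0.186,"wx": 0,"wy": -0.0009,"wz": 0.0734},
    {"x": 0.848,"y": -0.693,"z": 0.186,"wx": 0,"wy": -0.0009,"wz": 0.0734},
  ],
)

```text
t: 2.75
eef_pos: [0.5582, -0.1172, 0.2201]
tool_rot: [0.0, 1.0, -0.0, -0.0]
contact_force: [0.8, -0.2, 0.4]
gripper_width: 1.0
```

```bash
python3 - <<'E'
from h import *
k=cams.get_calibration('wrist')
a=snap('wrist')
cv2.imwrite('pics/w1.png',cv2.resize(a,(768,576),interpolation=2)[:,:,::-1])
for n in('thermometer_head','stop_underside','holder'):
    print(n,[(np.round(r['location'],1),round(r['confidence'],2)) for r in finder.place_of('wrist',n)][:4])
for n,p in(('head',(.5585,-.116,.101)),('headtop',(.5585,-.116,.112))):print(n,proj('wrist',p).round(1))
go([.5585,-.116,.087])
E
```

```text
thermometer_head [(array([141.5, 162. ]), 0.85), (array([281.7, 126.6]), 0.7), (array([223.4, 194.2]), 0.57), (array([233.5,  97.8]), 0.17)]
stop_underside [(array([214.7, 172.6]), 0.75), (array([250.9, 168.9]), 0.58), (array([154.8, 169.6]), 0.47)]
holder [(array([250.7, 158.1]), 0.56)]
head [251.9 176.7]
headtop [251.8 179.2]
t 2.95 pos [ 0.5582 -0.1177  0.2206] F [-0.08  0.54 -0.22] shift [ 0.0009 -0.0088  0.668 ] turn [ 0.0002 -0.0002 -0.0008]
```

View pics/w1.png

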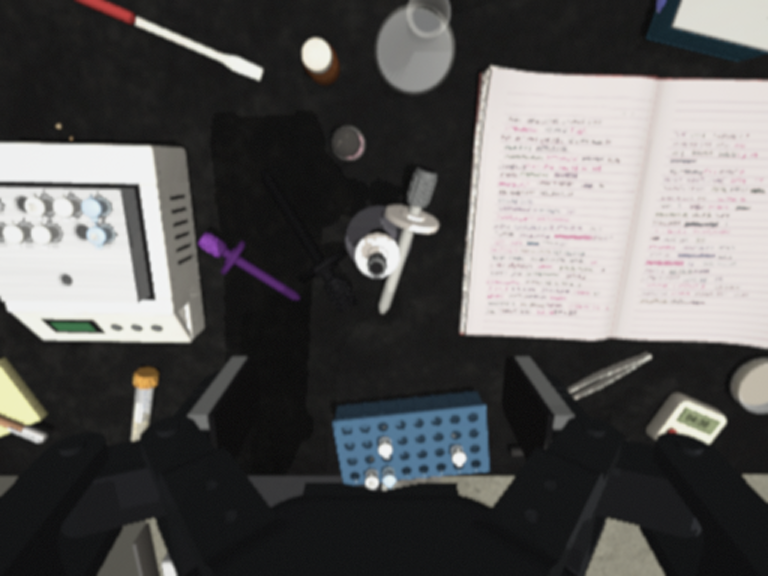

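```bash
python3 - <<'E'
from h import *
a=snap('scene')[130:330,140:400];b=snap('top')[140:290,230:360]
a=cv2.resize(a,None,fx=2,fy=2,interpolation=2);b=cv2.resize(b,None,fx=2,fy=2,interpolation=2)
o=np.zeros((400,780,3),np.uint8);o[:,:520]=a;o[:300,520:]=b
cv2.imwrite('pics/s2.png',o[:,:,::-1])
print(monitor.get_obs()['t'])
E
```

```text
3.05
```

View pics/s2.png

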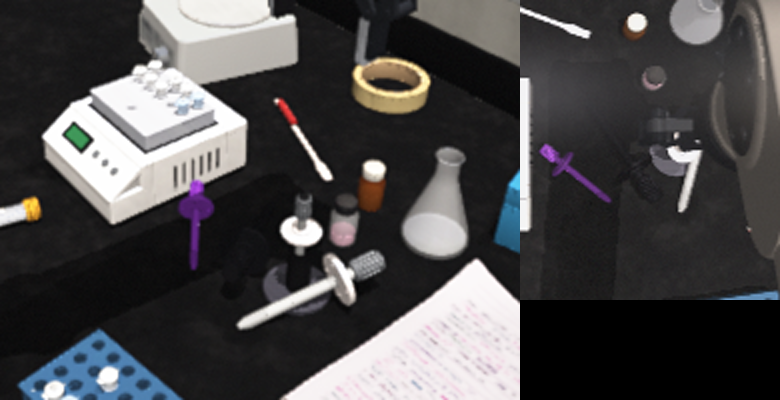

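Emit:
jog_arm(
  plan=[
    {"x": 0.009,"y": -0.011,"z": 0.1,"wx": 0,"wy": 0,"wz": 0},
    {"x": 0.009,"y": -0.011,"z": 0.25,"wx": 0,"wy": 0,"wz": 0},
    {"x": 0.009,"y": -0.011,"z": 0.4,"wx": 0,"wy": 0,"wz": 0},
    {"x": 0.009,"y": -0.011,"z": 0.5,"wx": 0,"wy": 0,"wz": 0},
    {"x": 0.009,"y": -0.011,"z": 0.6,"wx": 0,"wy": 0,"wz": 0},
    {"x": 0.009,"y": -0.011,"z": 0.668,"wx": 0,"wy": 0,"wz": 0},
    {"x": 0.009,"y": -0.011,"z": 0.668,"wx": 0,"wy": 0,"wz": 0},
    {"x": 0.009,"y": -0.011,"z": 0.668,"wx": 0,"wy": 0,"wz": 0},
    {"x": 0.009,"y": -0.011,"z": 0.668,"wx": 0,"wy": 0,"wz": 0},
  ],
  hand=0.2,
)

```text
t: 3.8
eef_pos: [0.561, -0.1153, 0.0879]
tool_rot: [0.0, 1.0, -0.001, 0.001]
contact_force: [0.9, 0.0, 0.2]
gripper_width: 0.601
```

```bash
python3 - <<'E'
from h import *
a=snap('wrist');b=snap('scene')
o=np.zeros((384,768,3),np.uint8)
o[:,:384]=cv2.resize(a[120:248,190:318],(384,384),interpolation=2)
o[:,384:]=cv2.resize(b[190:310,230:350],(384,384),interpolation=2)
cv2.imwrite('pics/w2.png',o[:,:,::-1])
go([.56,-.1155,.087])
print(proj('wrist',(.56,-.1155,.112)))
E
```

```text
t 3.90 pos [ 0.5612 -0.1152  0.0883] F [-0.16  0.32 -0.12] shift [-0.0061  0.0015  0.0063] turn [ 0.0002 -0.001  -0.0006]
[254.14340951 235.10395929]
```

View pics/w2.png

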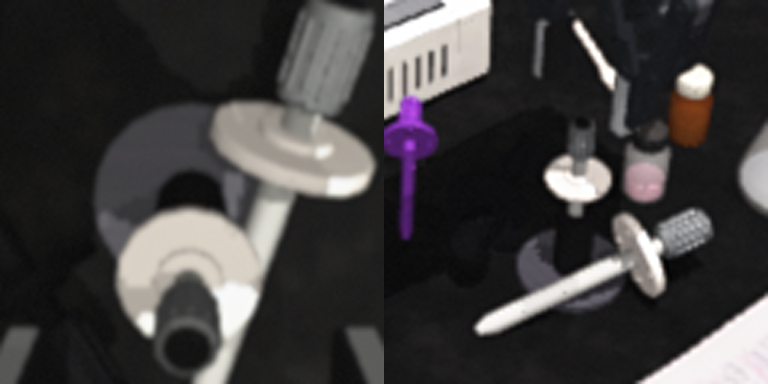

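Emit:
jog_arm(
  plan=[
    {"x": -0.005,"y": 0,"z": 0,"wx": 0,"wy": 0,"wz": 0},
    {"x": -0.005,"y": 0,"z": 0,"wx": 0,"wy": 0,"wz": 0},
    {"x": -0.005,"y": 0,"z": 0,"wx": 0,"wy": 0,"wz": 0},
    {"x": -0.005,"y": 0,"z": 0,"wx": 0,"wy": 0,"wz": 0},
    {"x": -0.005,"y": 0,"z": 0,"wx": 0,"wy": 0,"wz": 0},
    {"x": -0.005,"y": 0,"z": 0,"wx": 0,"wy": 0,"wz": 0},
    {"x": -0.005,"y": 0,"z": 0,"wx": 0,"wy": 0,"wz": 0},
    {"x": -0.005,"y": 0,"z": 0,"wx": 0,"wy": 0,"wz": 0},
  ],
  hand=-1,
  grip_force=45,
)

```text
t: 4.57
eef_pos: [0.5602, -0.1152, 0.0882]
tool_rot: [0.0, 1.0, -0.001, 0.001]
contact_force: [0.3, 0.3, 0.4]
gripper_width: 0.001
```

```bash
python3 - <<'E'
from h import *
a=snap('wrist');b=snap('scene')
o=np.zeros((384,768,3),np.uint8)
o[:,:384]=cv2.resize(a[156:284,190:318],(384,384),interpolation=2)
o[:,384:]=cv2.resize(b[190:310,230:350],(384,384),interpolation=2)
cv2.imwrite('pics/w3.png',o[:,:,::-1])
print(monitor.get_obs())
E
```

```text
{'t': 4.6667, 'q': array([ 0.33350686,  0.45186179, -0.30596993,  1.88812467,  0.1807542 ,
        0.82522698, -1.63889144]), 'joint_vel': array([ 6.12044389e-04,  7.33961802e-04, -4.86813989e-04,  9.18007747e-04,
       -1.10450277e-03, -5.61208093e-05, -7.32616818e-04]), 'joint_torque': array([ 1.53015277e-03, -5.21192443e+01, -2.76650950e+00, -2.28055573e+01,
        1.28189789e-02, -1.04988532e-02,  1.05868432e-05]), 'eef_pos': array([ 0.5601947 , -0.11516702,  0.08819291]), 'tool_rot': array([ 3.61564825e-04,  9.99998484e-01, -8.81428383e-04,  1.45723284e-03]), 'contact_force': array([ 0.53847983,  0.08018165, -0.43759041]), 'torque': array([-0.00675235,  0.03534419, -0.0626681 ]), 'gripper_width': 0.00014735297681223384}
```

View pics/w3.png

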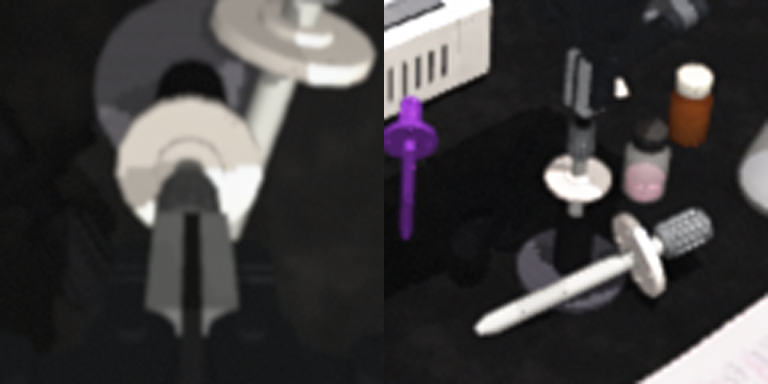

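```bash
python3 - <<'E'
from h import *
for z in(.0882,.1,.112,.072,.13):
  for c in('scene','wrist','top'):print(z,c,proj(c,(.5602,-.1152,z)).round(1),end=' ')
  print()
# finger tip end in scene about (290.7,223.8), wrist (252.7,227)
print(tri(('scene',(290.7,223.8)),('wrist',(252.7,228))))
print(bot.grasp_offset,[x for x in dir(bot) if x[0]!='_'])
E
```

```text
0.0882 scene [292.  238.2] 0.0882 wrist [253.6 218.4] 0.0882 top [312.6 211.7] 
0.1 scene [292.5 233. ] 0.1 wrist [253.6 225.3] 0.1 top [313.4 211.3] 
0.112 scene [293.  227.7] 0.112 wrist [253.7 233.3] 0.112 top [314.2 211. ] 
0.072 scene [291.4 245.2] 0.072 wrist [253.5 210.2] 0.072 top [311.6 212.2] 
0.13 scene [293.8 219.4] 0.13 wrist [253.8 247.6] 0.13 top [315.4 210.4] 
(array([ 0.56268238, -0.11150218,  0.11503229]), [np.float64(0.0038079654728505347), np.float64(0.00380796547285065)])
0.0187 ['PlanningError', 'grasp_offset', 'hand_in']
```

Emit:
jog_arm(
  plan=[
    {"x": 0,"y": 0,"z": 0,"wx": 0,"wy": 0,"wz": 0},
    {"x": 0,"y": 0,"z": 0,"wx": 0,"wy": 0,"wz": 0},
    {"x": 0,"y": 0,"z": 0,"wx": 0,"wy": 0,"wz": 0},
    {"x": 0,"y": 0,"z": 0,"wx": 0,"wy": 0,"wz": 0},
    {"x": 0,"y": 0,"z": 0.03,"wx": 0,"wy": 0,"wz": 0},
    {"x": 0,"y": 0,"z": 0.06,"wx": 0,"wy": 0,"wz": 0},
    {"x": 0,"y": 0,"z": 0.09,"wx": 0,"wy": 0,"wz": 0},
    {"x": 0,"y": 0,"z": 0.12,"wx": 0,"wy": 0,"wz": 0},
    {"x": 0,"y": 0,"z": 0.12,"wx": 0,"wy": 0,"wz": 0},
    {"x": 0,"y": 0,"z": 0.12,"wx": 0,"wy": 0,"wz": 0},
  ],
  hand=0.2,
)

```text
t: 5.5
eef_pos: [0.5598, -0.1151, 0.0635]
tool_rot: [0.0, 1.0, -0.001, 0.001]
contact_force: [-0.2, -0.1, 0.1]
gripper_width: 0.601
```

```bash
python3 - <<'E'
from h import *
a=snap('wrist');b=snap('scene')
o=np.zeros((384,768,3),np.uint8)
o[:,:384]=cv2.resize(a[190:318,190:318],(384,384),interpolation=2)
o[:,384:]=cv2.resize(b[190:310,230:350],(384,384),interpolation=2)
cv2.imwrite('pics/w4.png',o[:,:,::-1])
go([.56,-.1155,.061])
E
```

```text
t 5.60 pos [ 0.5604 -0.1152  0.0642] F [0.27 0.01 0.18] shift [-0.0021  0.0016  0.0162] turn [ 0.0002 -0.001  -0.0006]
```

View pics/w4.png

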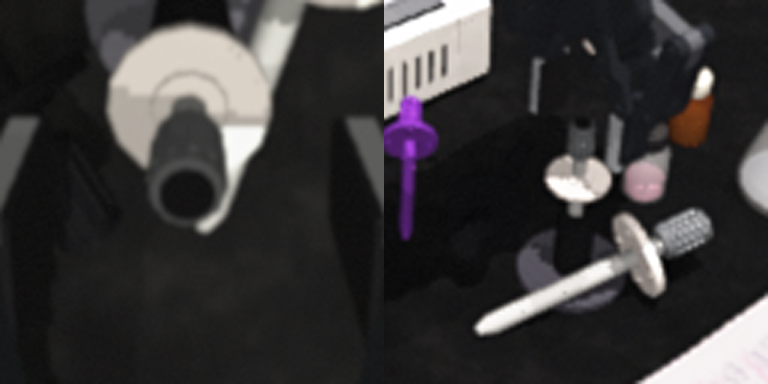

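Emit:
jog_arm(
  plan=[
    {"x": 0,"y": 0,"z": 0,"wx": 0,"wy": 0,"wz": 0},
    {"x": 0,"y": 0,"z": 0,"wx": 0,"wy": 0,"wz": 0},
    {"x": 0,"y": 0,"z": 0,"wx": 0,"wy": 0,"wz": 0},
    {"x": 0,"y": 0,"z": 0,"wx": 0,"wy": 0,"wz": 0},
    {"x": 0,"y": 0,"z": 0,"wx": 0,"wy": 0,"wz": 0},
    {"x": 0,"y": 0,"z": 0,"wx": 0,"wy": 0,"wz": 0},
    {"x": 0,"y": 0,"z": 0,"wx": 0,"wy": 0,"wz": 0},
    {"x": 0,"y": 0,"z": 0,"wx": 0,"wy": 0,"wz": 0},
  ],
  hand=-1,
  grip_force=45,
)

```text
t: 6.27
eef_pos: [0.5607, -0.1152, 0.0645]
tool_rot: [0.0, 1.0, -0.001, 0.002]
contact_force: [-0.0, -0.1, 3.6]
gripper_width: 0.135
```

Emit:
jog_arm(
  plan=[
    {"x": 0,"y": 0,"z": -0.02,"wx": 0,"wy": 0,"wz": 0},
    {"x": 0,"y": 0,"z": -0.08,"wx": 0,"wy": 0,"wz": 0},
    {"x": 0,"y": 0,"z": -0.16,"wx": 0,"wy": 0,"wz": 0},
    {"x": 0,"y": 0,"z": -0.26,"wx": 0,"wy": 0,"wz": 0},
    {"x": 0,"y": 0,"z": -0.38,"wx": 0,"wy": 0,"wz": 0},
    {"x": 0,"y": 0,"z": -0.5,"wx": 0,"wy": 0,"wz": 0},
    {"x": 0,"y": 0,"z": -0.58,"wx": 0,"wy": 0,"wz": 0},
    {"x": 0,"y": 0,"z": -0.6,"wx": 0,"wy": 0,"wz": 0},
    {"x": 0,"y": 0,"z": -0.6,"wx": 0,"wy": 0,"wz": 0},
    {"x": 0,"y": 0,"z": -0.6,"wx": 0,"wy": 0,"wz": 0},
    {"x": 0,"y": 0,"z": -0.6,"wx": 0,"wy": 0,"wz": 0},
  ],
)

```text
t: 7.18
eef_pos: [0.5592, -0.1151, 0.1832]
tool_rot: [0.0, 1.0, -0.001, 0.001]
contact_force: [-0.9, 0.1, -0.9]
gripper_width: 0.129
```

```bash
python3 - <<'E'
from h import *
a=snap('wrist');b=snap('scene')
o=np.zeros((384,768,3),np.uint8)
o[:,:384]=cv2.resize(a[156:284,190:318],(384,384),interpolation=2)
o[:,384:]=cv2.resize(b[150:278,230:358],(384,384),interpolation=2)
cv2.imwrite('pics/w5.png',o[:,:,::-1])
s=monitor.get_obs();print(s['eef_pos'],s['gripper_width'],s['contact_force'])
for n in('thermometer_head','stop_underside','thermometer_tip'):
  for c in('scene','wrist'):
    print(c,n,[(np.round(r['location'],1),round(r['confidence'],2)) for r in finder.place_of(c,n)][:4])
E
```

```text
[ 0.55935403 -0.11502744  0.18313477] 0.1328246298697518 [-0.25902579 -0.32382128 -1.40208589]
scene thermometer_head [(array([256.2, 263.4]), 0.87), (array([298. , 177.4]), 0.84), (array([237.3, 224.2]), 0.74), (array([325.2, 263.5]), 0.71)]
wrist thermometer_head [(array([132.4, 170.7]), 0.98), (array([224., 203.]), 0.94), (array([251. , 246.3]), 0.69), (array([283.1, 128.5]), 0.56)]
scene stop_underside [(array([321.8, 230.1]), 0.73), (array([234.9, 234.2]), 0.71), (array([260.5, 253.8]), 0.63), (array([297.5, 190.4]), 0.57)]
wrist stop_underside [(array([252.1, 224.5]), 0.74), (array([211.3, 185.6]), 0.71), (array([278.4, 156.3]), 0.57), (array([150.9, 181.7]), 0.43)]
scene thermometer_tip [(array([275.9, 230.2]), 0.77), (array([259.5, 294. ]), 0.73), (array([234.4, 264. ]), 0.69), (array([294.9, 223.9]), 0.56)]
wrist thermometer_tip [(array([164.1, 117.3]), 0.8), (array([196.7, 209.2]), 0.79), (array([254.9, 194.2]), 0.58)]
```

View pics/w5.png

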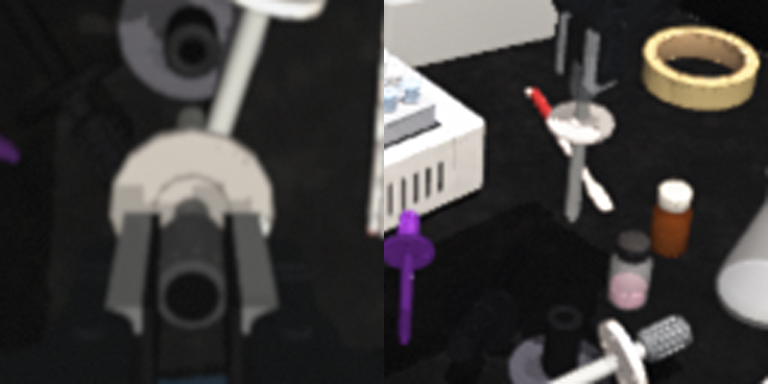

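Emit:
jog_arm(
  plan=[
    {"x": -0.005,"y": -0.06,"z": 0,"wx": 0,"wy": 0,"wz": 0},
    {"x": -0.01,"y": -0.18,"z": 0,"wx": 0,"wy": 0,"wz": 0},
    {"x": -0.02,"y": -0.3,"z": 0,"wx": 0,"wy": 0,"wz": 0},
    {"x": -0.03,"y": -0.42,"z": 0,"wx": 0,"wy": 0,"wz": 0},
    {"x": -0.04,"y": -0.55,"z": 0,"wx": 0,"wy": 0,"wz": 0},
    {"x": -0.047,"y": -0.61,"z": 0,"wx": 0,"wy": 0,"wz": 0},
    {"x": -0.047,"y": -0.61,"z": 0,"wx": 0,"wy": 0,"wz": 0},
  ],
)

```text
t: 8.17
eef_pos: [0.5505, 0.0115, 0.1844]
tool_rot: [-0.001, 1.0, 0.002, 0.002]
contact_force: [0.2, -0.1, -1.2]
gripper_width: 0.134
```

Emit:
jog_arm(
  plan=[
    {"x": -0.005,"y": -0.06,"z": 0,"wx": 0,"wy": 0,"wz": 0},
    {"x": -0.01,"y": -0.18,"z": 0,"wx": 0,"wy": 0,"wz": 0},
    {"x": -0.02,"y": -0.3,"z": 0,"wx": 0,"wy": 0,"wz": 0},
    {"x": -0.03,"y": -0.42,"z": 0,"wx": 0,"wy": 0,"wz": 0},
    {"x": -0.04,"y": -0.53,"z": 0,"wx": 0,"wy": 0,"wz": 0},
    {"x": -0.047,"y": -0.59,"z": 0,"wx": 0,"wy": 0,"wz": 0},
    {"x": -0.047,"y": -0.61,"z": 0,"wx": 0,"wy": 0,"wz": 0},
    {"x": -0.047,"y": -0.61,"z": 0,"wx": 0,"wy": 0,"wz": 0},
    {"x": -0.047,"y": -0.61,"z": 0,"wx": 0,"wy": 0,"wz": 0},
  ],
)

```text
t: 8.92
eef_pos: [0.5409, 0.1317, 0.1843]
tool_rot: [0.0, 1.0, 0.001, 0.002]
contact_force: [0.1, 0.7, -0.5]
gripper_width: 0.134
```

```bash
python3 - <<'E'
from h import *
a=snap('wrist');b=snap('scene');t=snap('top')
o=np.zeros((400,800,3),np.uint8)
o[:,:400]=cv2.resize(a[136:236,203:303],(400,400),interpolation=2)
o[:,400:]=cv2.resize(b[120:220,160:260],(400,400),interpolation=2)
cv2.imwrite('pics/w6.png',o[:,:,::-1]); cv2.imwrite('pics/w6w.png',a[:,:,::-1])
cv2.imwrite('pics/w6t.png',t[:,:,::-1])
go([.5405,.1285,.183])
p=monitor.get_obs()['eef_pos'];tip=p-[0,0,.0585]
for c in('scene','wrist','top'):
  print(c,'tip exp',proj(c,tip).round(1),'well exp',proj(c,(.5405,.129,.085)).round(1))
  for n in('well_mouth','thermometer_tip','stop_underside'):
    print(c,n,[(np.round(r['location'],1),round(r['confidence'],2)) for r in finder.place_of(c,n)][:3])
E
```

```text
t 9.07 pos [0.5409 0.1316 0.1843] F [ 0.24 -0.55 -0.12] shift [-0.002   0.0155  0.0066] turn [-0.0001 -0.001   0.0006]
scene tip exp [203.8 166. ] well exp [205.1 183.3]
scene well_mouth []
scene thermometer_tip [(array([275. , 228.7]), 0.95), (array([203.1, 166.1]), 0.83), (array([236.8, 261.8]), 0.8)]
scene stop_underside [(array([204.3, 139.3]), 0.69), (array([261.5, 257.3]), 0.61), (array([234.5, 237. ]), 0.44)]
wrist tip exp [254.6 193.3] well exp [256.9 182.1]
wrist well_mouth [(array([257.4, 181.8]), 0.71)]
wrist thermometer_tip [(array([251.6, 193.4]), 0.85), (array([435. , 204.8]), 0.84), (array([364. , 102.9]), 0.77)]
wrist stop_underside [(array([408.5, 169.9]), 0.91), (array([254. , 220.3]), 0.69), (array([342.4, 166.7]), 0.67)]
top tip exp [198.2 221.7] well exp [202.1 222.6]
top well_mouth []
top thermometer_tip [(array([307.4, 244.8]), 0.95), (array([260.9, 193.6]), 0.73), (array([274.8, 237.8]), 0.54)]
top stop_underside [(array([322.2, 204.9]), 0.6), (array([287.8, 220.4]), 0.58), (array([254.7, 221.6]), 0.36)]
```

View pics/w6.png

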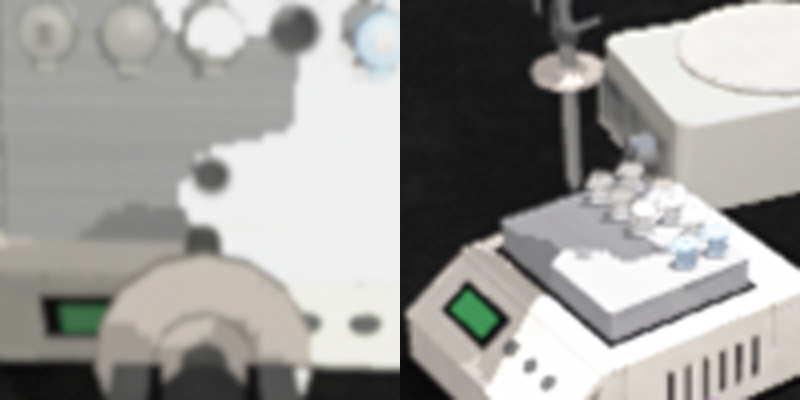

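```bash
python3 - <<'E'
from h import *
a=cv2.imread('pics/w6w.png',0)
print(a[172:200,246:264:1])
A=cv2.imread('pics/a.png',0);print(A[178:190,198:214])
w=(255.5,179.4)
for nm,c,uv,z in(('well','wrist',w,.085),('well','scene',(205.7,183.3),.085),('well','top',(201.2,222.7),.085),('tip','wrist',(252.9,193),.1258),('tip','scene',(203,166.2),.1258)):print(nm,c,atz(c,uv,z).round(4))
print(tri(('wrist',(252.9,193)),('scene',(203,166.2))),tri(('wrist',w),('scene',(205.7,183.3)),('top',(201.2,222.7))))
E
```

```text
[[158 158 157 157 157 158 159 159 159 173 197 209 209 209 210 219 229 233]
 [157 157 156 157 157 160 166 165 166 185 221 230 231 233 233 234 238 239]
 [157 157 156 156 156 168 184 182 174 184 214 227 232 236 239 239 239 239]
 [157 157 157 157 157 169 188 183 168 164 177 195 215 229 236 239 239 239]
 [158 158 158 156 151 154 162 152 135 127 130 147 172 204 228 237 239 239]
 [159 159 159 155 145 133 127 113 103  98  98 105 128 169 211 233 239 239]
 [159 159 159 156 144 125 106  96  92  92  90  88 101 138 191 227 237 239]
 [159 158 160 162 159 136 106  93  93  93  90  86  89 124 180 223 236 239]
 [158 161 170 181 183 156 115  94  93  93  91  87  93 127 181 223 236 239]
 [160 174 198 211 208 178 130 101  95  94  92  91 107 145 192 227 237 239]
 [162 185 224 232 225 199 158 126 111 104 104 111 132 170 210 231 238 239]
 [160 190 229 237 232 219 191 166 147 136 136 149 169 200 226 235 238 239]
 [160 190 229 238 236 229 221 204 190 179 179 191 206 224 234 239 239 239]
 [161 191 230 239 239 237 233 228 221 218 219 223 228 234 238 239 239 239]
 [159 186 226 236 239 239 238 236 234 233 233 235 
[... 1539 characters left out ...]
208 244 247 248 248 248 249 248 249 248 248 248 247 247 247 247]
 [154 195 235 248 249 248 248 248 248 248 248 248 247 247 247 247]
 [137 144 181 234 247 249 248 248 248 248 248 248 248 247 248 247]
 [138 138 142 170 224 247 249 248 248 248 248 248 248 248 247 247]]
well wrist [0.5432 0.1314 0.085 ]
well scene [0.5414 0.1282 0.085 ]
well top [0.5404 0.131  0.085 ]
tip wrist [0.541  0.134  0.1258]
tip scene [0.5392 0.132  0.1258]
(array([0.54052783, 0.13405097, 0.12434773]), [np.float64(4.369414921307834e-05), np.float64(4.369414921301961e-05)]) (array([0.54203703, 0.1311082 , 0.08293094]), [np.float64(0.0007222697965658558), np.float64(0.00107348038458012), np.float64(0.001597918198911496)])
```

Emit:
jog_arm(
  plan=[
    {"x": 0.01,"y": 0.015,"z": 0.04,"wx": 0,"wy": 0,"wz": 0},
    {"x": 0.01,"y": 0.015,"z": 0.08,"wx": 0,"wy": 0,"wz": 0},
    {"x": 0.01,"y": 0.015,"z": 0.12,"wx": 0,"wy": 0,"wz": 0},
    {"x": 0.01,"y": 0.015,"z": 0.15,"wx": 0,"wy": 0,"wz": 0},
    {"x": 0.01,"y": 0.015,"z": 0.169,"wx": 0,"wy": 0,"wz": 0},
    {"x": 0.01,"y": 0.015,"z": 0.169,"wx": 0,"wy": 0,"wz": 0},
    {"x": 0.01,"y": 0.015,"z": 0.169,"wx": 0,"wy": 0,"wz": 0},
    {"x": 0.01,"y": 0.015,"z": 0.169,"wx": 0,"wy": 0,"wz": 0},
    {"x": 0.01,"y": 0.015,"z": 0.169,"wx": 0,"wy": 0,"wz": 0},
  ],
)

```text
t: 10.27
eef_pos: [0.543, 0.1307, 0.1511]
tool_rot: [-0.001, 1.0, 0.002, 0.002]
contact_force: [0.5, 1.0, -1.0]
gripper_width: 0.135
```

```bash
python3 - <<'E'
from h import *
a=snap('wrist');b=snap('scene')
o=np.zeros((400,800,3),np.uint8)
o[:,:400]=cv2.resize(a[160:210,230:280],(400,400),interpolation=2)
o[:,400:]=cv2.resize(b[150:200,180:230],(400,400),interpolation=2)
cv2.imwrite('pics/w7.png',o[:,:,::-1])
p=monitor.get_obs();print(p['eef_pos'],p['contact_force'])
for c in('scene','wrist'):print(c,'tip',proj(c,p['eef_pos']-[0,0,.0585]),'well',proj(c,(.543,.1305,.085)))
E
```

```text
[0.54296134 0.13055173 0.151053  ] [-0.09394491  0.54177228 -1.171141  ]
scene tip [205.54616599 179.56478716] well [205.71233038 182.58986745]
wrist tip [253.60253246 193.56182456] well [253.65640357 191.11227083]
```

View pics/w7.png

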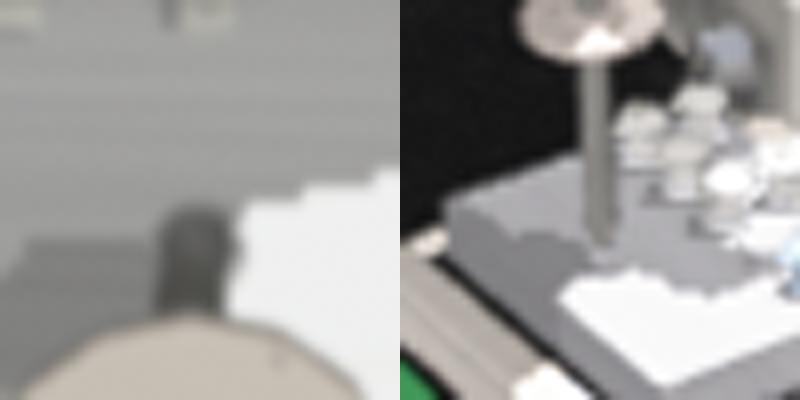

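Emit:
jog_arm(
  plan=[
    {"x": 0,"y": 0.004,"z": 0,"wx": 0,"wy": 0,"wz": 0},
    {"x": 0,"y": 0.008,"z": 0,"wx": 0,"wy": 0,"wz": 0},
    {"x": 0,"y": 0.009,"z": 0.005,"wx": 0,"wy": 0,"wz": 0},
    {"x": 0,"y": 0.009,"z": 0.012,"wx": 0,"wy": 0,"wz": 0},
    {"x": 0,"y": 0.009,"z": 0.019,"wx": 0,"wy": 0,"wz": 0},
    {"x": 0,"y": 0.009,"z": 0.026,"wx": 0,"wy": 0,"wz": 0},
    {"x": 0,"y": 0.009,"z": 0.033,"wx": 0,"wy": 0,"wz": 0},
    {"x": 0,"y": 0.009,"z": 0.038,"wx": 0,"wy": 0,"wz": 0},
    {"x": 0,"y": 0.009,"z": 0.042,"wx": 0,"wy": 0,"wz": 0},
    {"x": 0,"y": 0.009,"z": 0.042,"wx": 0,"wy": 0,"wz": 0},
    {"x": 0,"y": 0.009,"z": 0.042,"wx": 0,"wy": 0,"wz": 0},
  ],
)

```text
t: 11.28
eef_pos: [0.543, 0.1288, 0.1426]
tool_rot: [-0.001, 1.0, 0.002, 0.002]
contact_force: [0.5, -0.0, -0.6]
gripper_width: 0.135
```

Emit:
jog_arm(
  plan=[
    {"x": 0,"y": 0,"z": 0.005,"wx": 0,"wy": 0,"wz": 0},
    {"x": 0,"y": 0,"z": 0.01,"wx": 0,"wy": 0,"wz": 0},
    {"x": 0,"y": 0,"z": 0.015,"wx": 0,"wy": 0,"wz": 0},
    {"x": 0,"y": 0,"z": 0.015,"wx": 0,"wy": 0,"wz": 0},
    {"x": 0,"y": 0,"z": 0.015,"wx": 0,"wy": 0,"wz": 0},
  ],
)

```text
t: 11.7
eef_pos: [0.5429, 0.1288, 0.1395]
tool_rot: [-0.001, 1.0, 0.002, 0.002]
contact_force: [0.8, -1.0, -1.4]
gripper_width: 0.136
```

Emit:
jog_arm(
  plan=[
    {"x": 0,"y": 0,"z": 0.007,"wx": 0,"wy": 0,"wz": 0},
    {"x": 0,"y": 0,"z": 0.014,"wx": 0,"wy": 0,"wz": 0},
    {"x": 0,"y": 0,"z": 0.02,"wx": 0,"wy": 0,"wz": 0},
    {"x": 0,"y": 0,"z": 0.02,"wx": 0,"wy": 0,"wz": 0},
    {"x": 0,"y": 0,"z": 0.02,"wx": 0,"wy": 0,"wz": 0},
    {"x": 0,"y": 0,"z": 0.02,"wx": 0,"wy": 0,"wz": 0},
  ],
)

```text
t: 12.2
eef_pos: [0.5429, 0.1289, 0.1355]
tool_rot: [-0.001, 1.0, 0.002, 0.002]
contact_force: [0.7, 0.4, -1.2]
gripper_width: 0.134
```

Emit:
jog_arm(
  plan=[
    {"x": 0,"y": 0,"z": 0.006,"wx": 0,"wy": 0,"wz": 0},
    {"x": 0,"y": 0,"z": 0.012,"wx": 0,"wy": 0,"wz": 0},
    {"x": 0,"y": 0,"z": 0.018,"wx": 0,"wy": 0,"wz": 0},
    {"x": 0,"y": 0,"z": 0.024,"wx": 0,"wy": 0,"wz": 0},
    {"x": 0,"y": 0,"z": 0.03,"wx": 0,"wy": 0,"wz": 0},
    {"x": 0,"y": 0,"z": 0.035,"wx": 0,"wy": 0,"wz": 0},
    {"x": 0,"y": 0,"z": 0.04,"wx": 0,"wy": 0,"wz": 0},
    {"x": 0,"y": 0,"z": 0.04,"wx": 0,"wy": 0,"wz": 0},
    {"x": 0,"y": 0,"z": 0.04,"wx": 0,"wy": 0,"wz": 0},
  ],
)

```text
t: 12.95
eef_pos: [0.5429, 0.1289, 0.1274]
tool_rot: [-0.001, 1.0, 0.002, 0.002]
contact_force: [0.5, 1.2, -1.1]
gripper_width: 0.134
```

Emit:
jog_arm(
  plan=[
    {"x": 0,"y": 0,"z": 0.006,"wx": 0,"wy": 0,"wz": 0},
    {"x": 0,"y": 0,"z": 0.012,"wx": 0,"wy": 0,"wz": 0},
    {"x": 0,"y": 0,"z": 0.018,"wx": 0,"wy": 0,"wz": 0},
    {"x": 0,"y": 0,"z": 0.024,"wx": 0,"wy": 0,"wz": 0},
    {"x": 0,"y": 0,"z": 0.03,"wx": 0,"wy": 0,"wz": 0},
    {"x": 0,"y": 0,"z": 0.035,"wx": 0,"wy": 0,"wz": 0},
    {"x": 0,"y": 0,"z": 0.04,"wx": 0,"wy": 0,"wz": 0},
    {"x": 0,"y": 0,"z": 0.045,"wx": 0,"wy": 0,"wz": 0},
  ],
)

```text
t: 13.62
eef_pos: [0.543, 0.1291, 0.1183]
tool_rot: [-0.001, 1.0, 0.002, 0.002]
contact_force: [0.7, 0.6, 3.0]
gripper_width: 0.136
```

Emit:
jog_arm(
  plan=[
    {"x": 0,"y": 0,"z": 0.006,"wx": 0,"wy": 0,"wz": 0},
    {"x": 0,"y": 0,"z": 0.012,"wx": 0,"wy": 0,"wz": 0},
    {"x": 0,"y": 0,"z": 0.018,"wx": 0,"wy": 0,"wz": 0},
    {"x": 0,"y": 0,"z": 0.024,"wx": 0,"wy": 0,"wz": 0},
    {"x": 0,"y": 0,"z": 0.03,"wx": 0,"wy": 0,"wz": 0},
    {"x": 0,"y": 0,"z": 0.036,"wx": 0,"wy": 0,"wz": 0},
    {"x": 0,"y": 0,"z": 0.042,"wx": 0,"wy": 0,"wz": 0},
    {"x": 0,"y": 0,"z": 0.048,"wx": 0,"wy": 0,"wz": 0},
    {"x": 0,"y": 0,"z": 0.054,"wx": 0,"wy": 0,"wz": 0},
  ],
)

```text
t: 14.37
eef_pos: [0.5431, 0.1291, 0.1074]
tool_rot: [-0.001, 1.0, 0.002, 0.002]
contact_force: [-0.3, 1.4, 2.7]
gripper_width: 0.135
```

Emit:
jog_arm(
  plan=[
    {"x": 0,"y": 0,"z": 0.006,"wx": 0,"wy": 0,"wz": 0},
    {"x": 0,"y": 0,"z": 0.012,"wx": 0,"wy": 0,"wz": 0},
    {"x": 0,"y": 0,"z": 0.018,"wx": 0,"wy": 0,"wz": 0},
    {"x": 0,"y": 0,"z": 0.024,"wx": 0,"wy": 0,"wz": 0},
    {"x": 0,"y": 0,"z": 0.03,"wx": 0,"wy": 0,"wz": 0},
  ],
)

```text
t: 14.78
eef_pos: [0.5431, 0.1292, 0.1014]
tool_rot: [-0.001, 1.0, 0.002, 0.002]
contact_force: [1.0, 1.3, 2.2]
gripper_width: 0.132
```

Emit:
jog_arm(
  plan=[
    {"x": 0,"y": 0,"z": 0.003,"wx": 0,"wy": 0,"wz": 0},
    {"x": 0,"y": 0,"z": 0.006,"wx": 0,"wy": 0,"wz": 0},
    {"x": 0,"y": 0,"z": 0.009,"wx": 0,"wy": 0,"wz": 0},
  ],
)

```text
t: 15.03
eef_pos: [0.5431, 0.1292, 0.0995]
tool_rot: [-0.001, 1.0, 0.002, 0.002]
contact_force: [0.2, 1.1, 1.6]
gripper_width: 0.134
```

Emit:
jog_arm(
  plan=[
    {"x": 0,"y": 0,"z": 0.003,"wx": 0,"wy": 0,"wz": 0},
    {"x": 0,"y": 0,"z": 0.006,"wx": 0,"wy": 0,"wz": 0},
    {"x": 0,"y": 0,"z": 0.009,"wx": 0,"wy": 0,"wz": 0},
  ],
)

```text
t: 15.28
eef_pos: [0.5433, 0.1292, 0.0978]
tool_rot: [-0.001, 1.0, 0.002, 0.002]
contact_force: [0.1, 1.2, 6.7]
gripper_width: 0.129
```

Emit:
jog_arm(
  plan=[
    {"x": 0,"y": 0,"z": 0.002,"wx": 0,"wy": 0,"wz": 0},
    {"x": 0,"y": 0,"z": 0.004,"wx": 0,"wy": 0,"wz": 0},
    {"x": 0,"y": 0,"z": 0.006,"wx": 0,"wy": 0,"wz": 0},
  ],
)

```text
t: 15.53
eef_pos: [0.5438, 0.1293, 0.0974]
tool_rot: [-0.001, 1.0, 0.002, 0.003]
contact_force: [-1.4, 0.5, 10.3]
gripper_width: 0.134
```

Emit:
jog_arm(
  plan=[
    {"x": -0.002,"y": 0,"z": 0.002,"wx": 0,"wy": 0,"wz": 0},
    {"x": -0.002,"y": 0,"z": 0.004,"wx": 0,"wy": 0,"wz": 0},
    {"x": -0.002,"y": 0,"z": 0.004,"wx": 0,"wy": 0,"wz": 0},
    {"x": -0.002,"y": 0,"z": 0.004,"wx": 0,"wy": 0,"wz": 0},
  ],
)

```text
t: 15.87
eef_pos: [0.5438, 0.1292, 0.0974]
tool_rot: [-0.001, 1.0, 0.002, 0.003]
contact_force: [-1.4, 0.6, 7.6]
gripper_width: 0.13
```

Emit:
jog_arm(
  plan=[
    {"x": -0.002,"y": 0,"z": 0.003,"wx": 0,"wy": 0,"wz": 0},
    {"x": -0.002,"y": 0,"z": 0.006,"wx": 0,"wy": 0,"wz": 0},
    {"x": -0.002,"y": 0,"z": 0.008,"wx": 0,"wy": 0,"wz": 0},
    {"x": -0.002,"y": 0,"z": 0.008,"wx": 0,"wy": 0,"wz": 0},
  ],
)

```text
t: 16.2
eef_pos: [0.5444, 0.1293, 0.0973]
tool_rot: [-0.001, 1.0, 0.002, 0.004]
contact_force: [-1.3, 0.6, 12.8]
gripper_width: 0.135
```

Emit:
jog_arm(
  plan=[
    {"x": 0,"y": 0,"z": 0,"wx": 0,"wy": 0,"wz": 0},
    {"x": 0,"y": 0,"z": 0,"wx": 0,"wy": 0,"wz": 0},
    {"x": 0,"y": 0,"z": 0,"wx": 0,"wy": 0,"wz": 0},
    {"x": 0,"y": 0,"z": 0,"wx": 0,"wy": 0,"wz": 0},
    {"x": 0,"y": 0,"z": 0,"wx": 0,"wy": 0,"wz": 0},
  ],
  hand=-0.44,
)

```text
t: 16.62
eef_pos: [0.544, 0.129, 0.0968]
tool_rot: [-0.0, 1.0, 0.002, 0.004]
contact_force: [0.6, 0.3, 0.3]
gripper_width: 0.281
```

```bash
python3 - <<'E'
from h import *
a=snap('wrist');b=snap('scene')
o=np.zeros((400,800,3),np.uint8)
o[:,:400]=cv2.resize(a[150:270,195:315],(400,400),interpolation=2)
o[:,400:]=cv2.resize(b[100:200,155:255],(400,400),interpolation=2)
cv2.imwrite('pics/w8.png',o[:,:,::-1])
p=monitor.get_obs();print(p['eef_pos'],p['contact_force'],p['gripper_width'])
for z in(.039,.085,.105,.123,.134,.145):print(z,proj('scene',(.5425,.1295,z)).round(1),proj('wrist',(.5425,.1295,z)).round(1))
E
```

```text
[0.544154   0.12916517 0.09693014] [ 0.46181675  0.11589301 -0.60199721] 0.2826951046755884
0.039 [206.6 200.7] [253.2 195.7]
0.085 [205.8 182.9] [253.1 214.4]
0.105 [205.4 174.8] [253.1 225.3]
0.123 [205.1 167.4] [253.  237.3]
0.134 [204.9 162.8] [253.  245.9]
0.145 [204.7 158.1] [253.  255.8]
```

View pics/w8.png

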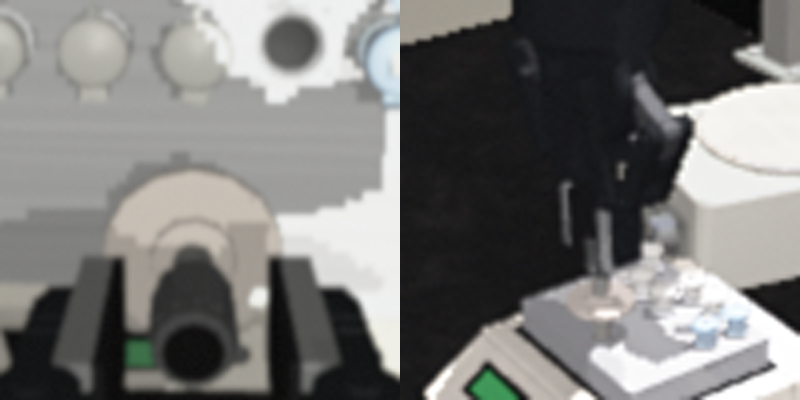

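Emit:
jog_arm(
  plan=[
    {"x": -0.004,"y": 0,"z": 0.008,"wx": 0,"wy": 0,"wz": 0},
    {"x": -0.006,"y": 0,"z": 0.016,"wx": 0,"wy": 0,"wz": 0},
    {"x": -0.006,"y": 0,"z": 0.024,"wx": 0,"wy": 0,"wz": 0},
    {"x": -0.006,"y": 0,"z": 0.032,"wx": 0,"wy": 0,"wz": 0},
    {"x": -0.006,"y": 0,"z": 0.04,"wx": 0,"wy": 0,"wz": 0},
    {"x": -0.006,"y": 0,"z": 0.048,"wx": 0,"wy": 0,"wz": 0},
  ],
)

```text
t: 17.22
eef_pos: [0.543, 0.1291, 0.0871]
tool_rot: [-0.001, 1.0, 0.002, 0.004]
contact_force: [-0.3, -1.0, -0.2]
gripper_width: 0.278
```

Emit:
jog_arm(
  plan=[
    {"x": 0,"y": 0,"z": 0.006,"wx": 0,"wy": 0,"wz": 0},
    {"x": 0,"y": 0,"z": 0.012,"wx": 0,"wy": 0,"wz": 0},
    {"x": 0,"y": 0,"z": 0.018,"wx": 0,"wy": 0,"wz": 0},
    {"x": 0,"y": 0,"z": 0.024,"wx": 0,"wy": 0,"wz": 0},
  ],
)

```text
t: 17.55
eef_pos: [0.5431, 0.1292, 0.0822]
tool_rot: [-0.001, 1.0, 0.002, 0.004]
contact_force: [-0.0, 0.8, -0.0]
gripper_width: 0.281
```

Emit:
jog_arm(
  plan=[
    {"x": 0,"y": 0,"z": 0.006,"wx": 0,"wy": 0,"wz": 0},
    {"x": 0,"y": 0,"z": 0.012,"wx": 0,"wy": 0,"wz": 0},
    {"x": 0,"y": 0,"z": 0.018,"wx": 0,"wy": 0,"wz": 0},
    {"x": 0,"y": 0,"z": 0.024,"wx": 0,"wy": 0,"wz": 0},
  ],
)

```text
t: 17.88
eef_pos: [0.5431, 0.1292, 0.0773]
tool_rot: [-0.001, 1.0, 0.002, 0.004]
contact_force: [0.0, -0.3, -0.4]
gripper_width: 0.281
```

Emit:
jog_arm(
  plan=[
    {"x": 0,"y": 0,"z": 0.004,"wx": 0,"wy": 0,"wz": 0},
    {"x": 0,"y": 0,"z": 0.008,"wx": 0,"wy": 0,"wz": 0},
    {"x": 0,"y": 0,"z": 0.012,"wx": 0,"wy": 0,"wz": 0},
    {"x": 0,"y": 0,"z": 0.015,"wx": 0,"wy": 0,"wz": 0},
  ],
)

```text
t: 18.22
eef_pos: [0.5432, 0.1292, 0.0742]
tool_rot: [-0.001, 1.0, 0.002, 0.004]
contact_force: [-0.1, 0.7, -1.0]
gripper_width: 0.282
```

Emit:
jog_arm(
  plan=[
    {"x": 0,"y": 0,"z": 0.004,"wx": 0,"wy": 0,"wz": 0},
    {"x": 0,"y": 0,"z": 0.008,"wx": 0,"wy": 0,"wz": 0},
    {"x": 0,"y": 0,"z": 0.012,"wx": 0,"wy": 0,"wz": 0},
    {"x": 0,"y": 0,"z": 0.015,"wx": 0,"wy": 0,"wz": 0},
  ],
)

```text
t: 18.55
eef_pos: [0.5434, 0.1294, 0.0715]
tool_rot: [-0.001, 1.0, 0.002, 0.004]
contact_force: [-1.4, -0.5, 2.2]
gripper_width: 0.28
```

Emit:
jog_arm(
  plan=[
    {"x": 0,"y": 0,"z": 0.004,"wx": 0,"wy": 0,"wz": 0},
    {"x": 0,"y": 0,"z": 0.008,"wx": 0,"wy": 0,"wz": 0},
    {"x": 0,"y": 0,"z": 0.01,"wx": 0,"wy": 0,"wz": 0},
  ],
)

```text
t: 18.8
eef_pos: [0.5434, 0.1295, 0.0695]
tool_rot: [-0.001, 1.0, 0.002, 0.004]
contact_force: [-0.1, 0.1, 3.3]
gripper_width: 0.278
```

```bash
python3 - <<'E'
from h import *
a=snap('wrist');b=snap('scene')
cv2.imwrite('pics/w9w.png',a[:,:,::-1]);cv2.imwrite('pics/w9s.png',b[:,:,::-1])
p=monitor.get_obs();print(p['eef_pos'],p['contact_force'],p['gripper_width'])
for c in('scene','wrist'):
  for n in('stop_underside','thermometer_head'):
    L=[(r['location'],r['confidence']) for r in finder.place_of(c,n)]
    print(c,n,[(np.round(l,1),round(q,2)) for l,q in L if np.linalg.norm(np.array(l)-((205,170) if c=='scene' else (253,235)))<35])
for z in(.085,.105,.134,.145):print(z,proj('scene',(.5425,.1295,z)).round(1),proj('wrist',(.5425,.1295,z)).round(1))
E
```

```text
[0.54334552 0.12939089 0.0693965 ] [-0.16058752 -0.53704045  1.92012125] 0.2800379804680863
scene stop_underside [(array([204.5, 174.9]), 0.64)]
scene thermometer_head [(array([205.3, 163.3]), 0.52)]
wrist stop_underside [(array([253.5, 237.6]), 0.64)]
wrist thermometer_head []
0.085 [205.8 182.9] [253.4 228.9]
0.105 [205.4 174.8] [253.4 243.4]
0.134 [204.9 162.8] [253.3 272.1]
0.145 [204.7 158.1] [253.3 286.5]
```

Emit:
jog_arm(
  plan=[
    {"x": 0,"y": 0,"z": 0.005,"wx": 0,"wy": 0,"wz": 0},
    {"x": 0,"y": 0,"z": 0.01,"wx": 0,"wy": 0,"wz": 0},
    {"x": 0,"y": 0,"z": 0.015,"wx": 0,"wy": 0,"wz": 0},
  ],
)

```text
t: 19.35
eef_pos: [0.5434, 0.1294, 0.0663]
tool_rot: [-0.001, 1.0, 0.002, 0.004]
contact_force: [-1.6, 0.1, 3.6]
gripper_width: 0.278
```

Emit:
jog_arm(
  plan=[
    {"x": 0,"y": 0,"z": 0.005,"wx": 0,"wy": 0,"wz": 0},
    {"x": 0,"y": 0,"z": 0.01,"wx": 0,"wy": 0,"wz": 0},
    {"x": 0,"y": 0,"z": 0.015,"wx": 0,"wy": 0,"wz": 0},
  ],
)

```text
t: 19.6
eef_pos: [0.5434, 0.1295, 0.0632]
tool_rot: [-0.001, 1.0, 0.002, 0.004]
contact_force: [-0.9, -0.1, 3.3]
gripper_width: 0.28
```

Emit:
jog_arm(
  plan=[
    {"x": 0,"y": 0,"z": 0.004,"wx": 0,"wy": 0,"wz": 0},
    {"x": 0,"y": 0,"z": 0.008,"wx": 0,"wy": 0,"wz": 0},
    {"x": 0,"y": 0,"z": 0.012,"wx": 0,"wy": 0,"wz": 0},
  ],
)

```text
t: 19.85
eef_pos: [0.5434, 0.1294, 0.0607]
tool_rot: [-0.001, 1.0, 0.002, 0.004]
contact_force: [-0.7, 0.9, 2.9]
gripper_width: 0.276
```

Sliding steadily at about 3 N. I'll continue in small steps until the force rises.

Emit:
jog_arm(
  plan=[
    {"x": 0,"y": 0,"z": 0.004,"wx": 0,"wy": 0,"wz": 0},
    {"x": 0,"y": 0,"z": 0.008,"wx": 0,"wy": 0,"wz": 0},
    {"x": 0,"y": 0,"z": 0.01,"wx": 0,"wy": 0,"wz": 0},
  ],
)

```text
t: 20.1
eef_pos: [0.5433, 0.1295, 0.0586]
tool_rot: [-0.001, 1.0, 0.002, 0.004]
contact_force: [-1.1, 0.4, 2.7]
gripper_width: 0.282
```

Emit:
jog_arm(
  plan=[
    {"x": 0,"y": 0,"z": 0.003,"wx": 0,"wy": 0,"wz": 0},
    {"x": 0,"y": 0,"z": 0.006,"wx": 0,"wy": 0,"wz": 0},
    {"x": 0,"y": 0,"z": 0.008,"wx": 0,"wy": 0,"wz": 0},
  ],
)

```text
t: 20.35
eef_pos: [0.5433, 0.1295, 0.0569]
tool_rot: [-0.001, 1.0, 0.002, 0.004]
contact_force: [-0.3, -0.0, 2.9]
gripper_width: 0.28
```

Emit:
jog_arm(
  plan=[
    {"x": 0,"y": 0,"z": 0.003,"wx": 0,"wy": 0,"wz": 0},
    {"x": 0,"y": 0,"z": 0.006,"wx": 0,"wy": 0,"wz": 0},
    {"x": 0,"y": 0,"z": 0.008,"wx": 0,"wy": 0,"wz": 0},
  ],
)

```text
t: 20.6
eef_pos: [0.5433, 0.1294, 0.0552]
tool_rot: [-0.001, 1.0, 0.002, 0.004]
contact_force: [-0.2, 0.3, 2.3]
gripper_width: 0.278
```

Emit:
jog_arm(
  plan=[
    {"x": 0,"y": 0,"z": 0.003,"wx": 0,"wy": 0,"wz": 0},
    {"x": 0,"y": 0,"z": 0.006,"wx": 0,"wy": 0,"wz": 0},
  ],
)

```text
t: 20.77
eef_pos: [0.5434, 0.1295, 0.0541]
tool_rot: [-0.001, 1.0, 0.002, 0.004]
contact_force: [-2.5, -0.8, 8.5]
gripper_width: 0.279
```

Emit:
jog_arm(
  plan=[
    {"x": 0,"y": 0,"z": 0.003,"wx": 0,"wy": 0,"wz": 0},
    {"x": 0,"y": 0,"z": 0.006,"wx": 0,"wy": 0,"wz": 0},
    {"x": 0,"y": 0,"z": 0.006,"wx": 0,"wy": 0,"wz": 0},
  ],
)

```text
t: 21.02
eef_pos: [0.5434, 0.1296, 0.0539]
tool_rot: [-0.0, 1.0, 0.002, 0.004]
contact_force: [-3.5, -0.4, 13.3]
gripper_width: 0.283
```

Emit:
jog_arm(
  plan=[
    {"x": 0,"y": 0,"z": -0.01,"wx": 0,"wy": 0,"wz": 0},
    {"x": 0,"y": 0,"z": -0.03,"wx": 0,"wy": 0,"wz": 0},
    {"x": 0,"y": 0,"z": -0.06,"wx": 0,"wy": 0,"wz": 0},
    {"x": 0,"y": 0,"z": -0.1,"wx": 0,"wy": 0,"wz": 0},
    {"x": 0,"y": 0,"z": -0.16,"wx": 0,"wy": 0,"wz": 0},
    {"x": 0,"y": 0,"z": -0.24,"wx": 0,"wy": 0,"wz": 0},
    {"x": 0,"y": 0,"z": -0.32,"wx": 0,"wy": 0,"wz": 0},
    {"x": 0,"y": 0,"z": -0.42,"wx": 0,"wy": 0,"wz": 0},
    {"x": 0,"y": 0,"z": -0.5,"wx": 0,"wy": 0,"wz": 0},
    {"x": 0,"y": 0,"z": -0.5,"wx": 0,"wy": 0,"wz": 0},
    {"x": 0,"y": 0,"z": -0.5,"wx": 0,"wy": 0,"wz": 0},
  ],
)

```text
t: 21.93
eef_pos: [0.5435, 0.1296, 0.1554]
tool_rot: [-0.001, 1.0, 0.002, 0.005]
contact_force: [-0.8, -0.7, -0.6]
gripper_width: 0.281
```

```bash
python3 - <<'E'
from h import *
a=snap('wrist');b=snap('scene')
o=np.zeros((400,800,3),np.uint8)
o[:,:400]=cv2.resize(a[150:270,195:315],(400,400),interpolation=2)
o[:,400:]=cv2.resize(b[130:210,165:245],(400,400),interpolation=2)
cv2.imwrite('pics/w10.png',o[:,:,::-1])
p=monitor.get_obs();print(p['t'],p['eef_pos'],p['contact_force'],p['gripper_width'])
for z in(.085,.09,.134,.145):print(z,proj('scene',(.5425,.1295,z)).round(1),proj('wrist',(.5425,.1295,z)).round(1))
E
```

```text
22.0333 [0.54216897 0.1291551  0.15353842] [-0.74195459 -0.18439349 -0.29688895] 0.28092923582785634
0.085 [205.8 182.9] [253.1 190.3]
0.09 [205.7 180.9] [253.1 191.8]
0.134 [204.9 162.8] [253.1 208.3]
0.145 [204.7 158.1] [253.1 213.5]
```

View pics/w10.png

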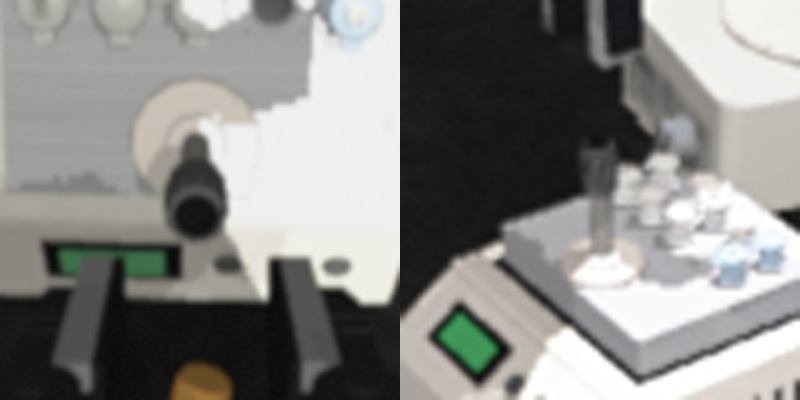

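```bash
python3 -c "
from h import *
print(bot.hand_in())"
```

```text
the job is handed in; nothing more can be done
None
```

The thermometer is standing in the block heater's well with its stop disc on the face, and the job is handed in at t ≈ 22 s.

**What I did:** I took the small grey thermometer out of the holder. The large grey, purple and black look-alikes were ruled out. I pushed it into the well until it stopped about 46 mm down. It stayed put there under a firm push of about 13 N. I then slid the stop about 18 mm down the stem at about 3 N until it met the face, where the force rose to 13 N. Finally I lifted the gripper straight up and clear.

**Last checks:**
- In the last scene picture the head top is at row 158 and the disc centre at about row 182. Those match the rows expected for a tip on the floor (158) and a disc on the face (about 181–183).
- The stem looks upright, and the wrist force was about zero after I lifted away.
- The highest force reading was 13.3 N, against the 25 N limit.
- The vials and flask looked in place after the lift from the holder. I did not measure them again at the end, but the arm did not go near them afterwards.

**What disagreed:**
- **Finger height:** the finger ends were about 26 mm or more above the reported TCP. The first grasp closed above the head on nothing and moved nothing, so I corrected for this from the camera pictures.
- **Look-alikes:** the three look-alike thermometers were lying down by t ≈ 3 s. I saw no contact with the arm. I left them there.

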